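# Wedge a board carrier tight in the inspection fixture

## Task

Get the board carrier ready for inspection: first slide the dark carrier with the green board along the fixture until it is up against the end stop, while the orange wedge is still loose. Then tap or push the wedge by its steel-capped end into the narrowing slot beside the carrier until it locks, so that the carrier is held tight against the straight side fence and the end stop. Leave the other things on the bench alone.

Things in the scene. Friction and masses are not known exactly. Their poses are not given: they have to be found in the camera images.
- fixture: Wedge fixture fixed to the bench: aluminium plate, top 10 mm above the bench, with grey walls. Origin at bench height, z up; the plate spans local x -125..85, y -80..80 mm. Local +x is the direction in which carrier and wedge are pushed, roughly away from the robot (within 30 degrees of world x). The walls' local places are given at the points below
- stop_face (a point): Middle of the end stop's face that the carrier must touch, at local (60, 10) mm of the fixture, 23 mm above the bench, axes as the fixture. The face spans local y -24..51 mm; the stop is 28 mm high above the plate
- fence_face (a point): Middle of the straight side fence's face (it looks to local -y), at local (15, 45) mm of the fixture; axes as the fixture. The fence spans local x -30..60 mm and is 24 mm high above the plate
- slot (a point): Middle of the inclined fence's face, at local (0, -41) mm of the fixture; axes as the fixture. The fence is 24 mm high above the plate and spans local x -50..50 mm; its face comes 18 mm nearer the carrier per 100 mm of +x, so the slot narrows towards +x. The wedge's tip passes beside the end stop
- carrier_center (a point): Centre (half-way up) of the loose dark carrier, 90 (x) x 70 (y) x 26 mm high, with a round green board in its top. It lies on the plate between the fences, about parallel to the fixture; at the start its front is 25 to 45 mm short of the end stop, its side 1 to 2 mm off the straight fence. Fully home, its centre is at local (15, 10) mm of the fixture
- carrier: The same carrier, 0.25 to 0.5 kg; it slides on the plate at about 1 to 2 N. Origin at its underside, below the centre; x and y as the fixture's
- wedge_center (a point): Centre (half-way along and up) of the loose orange wedge, 100 mm long (x), 30 high, 9 thick at its tip (+x), 27 at its steel-capped back (-x). Flat face (+y) goes to the carrier, sloped face (-y) to the inclined fence. It stands in the slot's mouth, about parallel to the fixture, 45 to 60 mm short of snug. Snug, with the carrier home, is at local (-10, -34) mm of the fixture
- wedge: The same wedge, 0.08 kg; origin at its underside, below the centre. A push of 12 to 20 N on the cap along the fixture's +x jams it at or a few mm past snug, where friction keeps it tight
- wedge_cap (a point): Middle of the back of the wedge's steel cap, where it is pushed: local (-50, -4) mm of the wedge, half-way up; the cap is 25 mm wide, 30 mm high
- driver: yellow-handled screwdriver lying beside the fixture's left side; a bystander to be left alone (about 200 mm long, lying along its x axis; origin near its middle)
- tape: blue tape ring, 70 mm across, 18 mm high, lying off the fixture's right side; a bystander to be left alone (origin at its underside)
- phone: dark phone slab 150 x 72 x 9 mm; a bystander to be left alone (origin at its underside)
- jar: closed jar, 52 mm across, 75 mm tall; a bystander to be left alone (origin at its underside)
- tray: dark open tray 160 x 120 x 30 mm with spare round green boards; a bystander to be left alone (origin at its underside)
- cup: white cup, 70 mm across, 80 mm tall; a bystander to be left alone (origin at its underside)

How it is judged (in metres and radians):
On the way, in this order (a step that is already met when the one before it is completed fails the run):
1. the carrier is up against the end stop (within 4 mm) while the wedge is still loose (at least 15 mm short of tight) (x of carrier_center in the frame of fixture above 0.011 m and x of wedge_center in the frame of fixture below -0.025 m), for 0.2 s.
2. the wedge is driven in and locked, with the carrier against fence and stop (x of carrier_center in the frame of fixture above 0.011 m and y of carrier_center in the frame of fixture above 0.0085 m and x of wedge_center in the frame of fixture between -0.015 and 0.002 m and y of wedge_center in the frame of fixture between -0.04 and -0.03 m and contact force between wedge and carrier above 1 N), for 0.2 s.
At the end, for the whole second after the job is handed in: Carrier flat and square, within 4 mm of the end stop and 1.5 mm of the straight fence; wedge flat in the slot between carrier and inclined fence, at most 5 mm short of snug and still pressing on the carrier with over 1 N; both at rest, robot clear (all of step 2 and z of carrier_center in the frame of fixture between 0.02 and 0.027 m and angle between the x axis of carrier_center and the x axis of fixture, either way round below 0.04 rad and z of wedge_center in the frame of fixture between 0.021 and 0.03 m and linear speed of each of carrier, wedge below 0.01 m/s); the robot touches nothing.
It fails at once if a bystander is pushed more than 30 mm (distance of any of driver, tape, phone, jar, tray, cup from where it was at the start of the episode above 0.03 m).
It also fails if it takes over 48 s, if anything falls off the work surface, if the arm or the gripper's body presses on something with over 40 N, if the wrist force passes 120 N, or if a joint passes its speed limit or range.

## Robot

A 7-joint arm with a two-finger parallel gripper is mounted at the origin on the work surface. World frame = base frame: x ahead of the robot, y to its left, z up, the work surface at z = 0. Lengths are in mm, angles in rad, forces in N, time in s.
With the tool pointing down it reaches from about 350 to 900 mm from the base axis. Payload 7.2 kg.
Tool frame: the origin (TCP) lies midway between the tips of the shut fingers; the grasp point (between the pads) lies 19 mm behind it; y points along the fingers, z is the direction in which the jaws open and shut, and the axes are right-handed (so a half turn about y gives the same grasp; the last joint's range is limited). The gripper opens to 85 mm and grips with 20 to 120 N. Pads are 22 mm wide; open, the fingers measure 114 mm over their backs; the gripper's body (76 mm by 85 mm) begins 54 mm behind the grasp point. The pads swing forward as they close: fully open they stand 13 mm farther back than shut.
Start: joints at [1.2, 0.411, -0.013, 1.596, 0.006, 1.134, -0.082], TCP at [186.359, -596.573, 231.297] pointing down, gripper open.
Joint ranges: [-2.95, 2.95], [-0.29, 1.99], [-1.47, 1.44], [0.14, 2.54], [-1.03, 4.17], [0.13, 1.85], [-2.86, 2.86]. Speed limits (rad/s): [2.39, 2.39, 3.01, 3.01, 3.14, 3.14, 3.14].

## Interface

Orientations are given as a unit quaternion [x, y, z, w].
In Python, from station import bot gives the robot as it stands.
- The arm moves only by the tool move_arm, never from a script. Its argument "commands" is a list of rows, each an object of numbers: "x", "y", "z": the shift along the tool's x, y, z in mm; "wx", "wy", "wz": the turn, a rotation vector about the tool's x, y, z in rad. In form: [{"x": .., "y": .., "z": .., "wx": .., "wy": .., "wz": ..}, ...]. A call has 1 to 10 rows; each row is the pose to reach, as a shift and turn from the pose measured when the call began, along the tool's axes at that moment; what a row does not reach only later rows make up. A row lasts 1/8 s, in which the tool goes at most 62.5 mm and 10.7 degrees, less where a joint would pass 70% of its speed; a pose out of reach is approached as far as the arm can. A call with a gripper value outside its range is refused whole. "grip" is the finger opening in mm, from 0 to 85.4, set as the call begins (left out, the last holds). The fingers move at their own pace and stop on an object; "grip_force" is the grip in N (left out, the last holds). Time passes only in rows, so rows that repeat a pose let the fingers close. It gives the time, the measured TCP pose, the force and the opening at its end, in the units of the state.
- bot.observe(): the state, without advancing time (a new reading comes with each control period).
- bot.read_camera(name): name is "side" or "top" or "wrist"; returns a dict with "image" (400x640x3 uint8, blue, green, red), "range_z" (400x640 float32, mm along the optical axis (not along the pixel's ray), 0 where there is no reading), "fovy" (degrees; the focal length in pixels is half the picture's height over the tangent of half this angle, whatever the lens; pixels are square), "cx", "cy" (the principal point, pixels), "world_from_camera" (4x4, takes a point from camera to world coordinates); the wrist camera has in their place "mount" (4x4, takes a point from camera to tool coordinates, whose origin is the TCP and whose axes are the tool frame's). Camera axes: x right, y down, z forward; pixel columns grow to the right and rows downward; lengths in mm; the calibration is good to about 2 mm. A picture is of the moment at which its call begins: read the wrist's pose just before it.
- bot.job_done(): hands the job in, once; it reports no verdict.
The state is a dict: "time": time; "joint_positions": joint angles; "joint_velocities": joint speeds; "tau": joint torques, N m; "tcp_pos": TCP position; "tool_rot": TCP orientation; "wrist_force": force on the tool from outside, world axes, zero at the start; "ft_torque": the same for the moment, N m; "grip_width": finger opening in mm.
Only numpy, scipy, OpenCV 4.12 (cv2) and the standard library are available. Lean on these libraries where they do the work, as an engineer would, in place of code of your own. Each camera call takes 0.05 s, during which the arm holds its last target.

## Working session

There is one attempt and no reset: what is moved stays moved. The work goes in short steps, Python scripts to look and compute and a tool call to move; the robot and the scene stay as the last step left them, time stands still between calls to the robot, and variables do not carry over. Pictures are saved under pics/ and viewed, and the job is handed in when it is done.

Besides the shell and the picture viewer there is one more tool, called after "Emit:" as name([rows], argument=value, ...), one row to a line, values as JSON. move_arm: Moves the arm, as the interface text tells. Its arguments: {"type":"object","properties":{"commands":{"type":"array","items":{"type":"object","properties":{"x":{"type":"number"},"y":{"type":"number"},"z":{"type":"number"},"wx":{"type":"number"},"wy":{"type":"number"},"wz":{"type":"number"}}}},"grip":{"type":"number"},"grip_force":{"type":"number"}},"required":["commands"]}

```bash
mkdir -p pics; ls; python3 - <<'E'
from station import bot
import cv2,numpy as np
s=bot.observe();print(s['time'],s['tcp_pos'],s['tool_rot'],s['wrist_force'],s['grip_width'])
for n in('top','side'):
    c=bot.read_camera(n);cv2.imwrite(f'pics/{n}0.png',c['image']);np.savez(f'{n}0.npz',**c)
    print(n,c['fovy'],c['cx'],c['cy'],np.round(c['world_from_camera'],3).tolist())
E
```

```text
pics
0.0 [ 186.14872307 -596.0959336   230.45453883] [-0.10677885  0.6995857  -0.69845073  0.10651151] [-0.19442521 -0.19721399 -0.63476744] 85.53440372463494
top 51.07079566468331 316.81742639474976 201.18113776621192 [[-0.019, -0.989, 0.149, 418.94], [-1.0, 0.018, -0.007, 11.647], [0.004, -0.149, -0.989, 1183.668], [0.0, 0.0, 0.0, 1.0]]
side 44.77942922148577 324.35111346014554 194.84494523772128 [[0.987, -0.123, 0.104, 439.53], [-0.161, -0.728, 0.666, -864.419], [-0.006, -0.674, -0.739, 1022.423], [0.0, 0.0, 0.0, 1.0]]
```

View pics/top0.png

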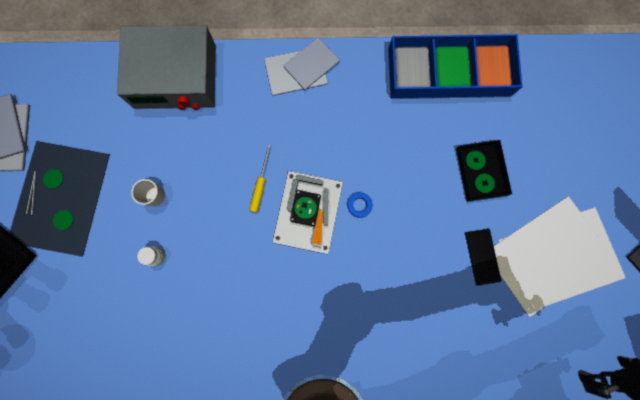

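View pics/side0.png

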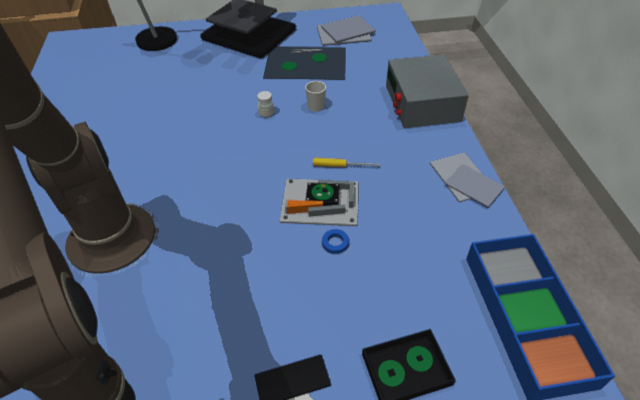

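The top view shows the fixture plate around px (308,212). The carrier is at (306,208) and the orange wedge at (319,225), with the tape to the right at (360,204) and the driver to the left at (260,180). Next I'll measure them.

```bash
cat > h.py <<'E'
import numpy as np,cv2
def cloud(c,T=None):
    z=c['range_z'].astype(float);f=200/np.tan(np.radians(float(c['fovy']))/2)
    v,u=np.mgrid[0:400,0:640]
    P=np.stack([(u-c['cx'])/f*z,(v-c['cy'])/f*z,z],-1)
    T=c['world_from_camera'] if T is None else T
    return P@T[:3,:3].T+T[:3,3]
E
python3 - <<'E'
from h import *
from scipy.spatial.transform import Rotation as R
for n in('top','side'):
    c=dict(np.load(n+'0.npz'));W=cloud(c)
    im=c['image'];hsv=cv2.cvtColor(im,cv2.COLOR_BGR2HSV)
    roi=(abs(W[...,0]-500)<170)&(abs(W[...,1]-20)<130)&(c['range_z']>0)
    m=roi&~((hsv[...,0]>95)&(hsv[...,0]<125)&(hsv[...,1]>90))&(W[...,2]>5)
    nl,l,st,ce=cv2.connectedComponentsWithStats(m.astype(np.uint8))
    for i in range(1,nl):
        if st[i,4]>300:
            p=W[l==i]; q=p[:,:2].astype(np.float32);print(n,'comp',st[i],cv2.minAreaRect(q), 'zmed',np.median(p[:,2]))
    o=roi&(hsv[...,0]>5)&(hsv[...,0]<20)&(hsv[...,1]>150)
    p=W[o];print('orange',len(p),p.mean(0),p[:,2].max(),cv2.minAreaRect(p[p[:,2]>28][:,:2].astype(np.float32)))
    dk=roi&(hsv[...,2]<60)&(W[...,2]>25);p=W[dk];print('dark',len(p),cv2.minAreaRect(p[:,:2].astype(np.float32)),np.median(p[:,2]))
E
```

```text
top comp [ 273  175   70   79 4003] ((566.4556884765625, 30.740325927734375), (159.77374267578125, 209.4425506591797), 77.34164428710938) zmed 11.521792465145154
orange 221 [515.77212251   1.89201848  37.76076241] 44.387460743995234 ((520.6375122070312, -1.3588581085205078), (22.413118362426758, 92.22209167480469), 77.6756362915039)
dark 398 ((589.010498046875, 34.27767562866211), (69.81744384765625, 118.52424621582031), 77.62799072265625) 35.64611799144734
side comp [ 280  178   78   48 3233] ((566.0380859375, 31.36077117919922), (165.37472534179688, 210.3372802734375), 77.24163055419922) zmed 15.414201415961202
orange 331 [512.98762244  -1.36004618  35.06854032] 46.09540893096619 ((521.3141479492188, 3.2047290802001953), (27.065521240234375, 98.49829864501953), 85.01155853271484)
dark 372 ((587.396240234375, 19.958984375), (106.07935333251953, 121.14847564697266), 85.28260040283203) 36.74970202168362
```

```bash
cat >> h.py <<'E'
from scipy.spatial.transform import Rotation as R
def plan(bot,target,yaw,sgn=1):
    s=bot.observe();r=R.from_quat(s['tool_rot'])
    a=np.array([np.cos(yaw),np.sin(yaw),0])*sgn; y=np.array([0,0,-1.]);z=np.cross(a,y)
    D=R.from_matrix(np.stack([a,y,z],1))
    d=r.inv().apply(np.array(target)-s['tcp_pos']);w=(r.inv()*D).as_rotvec()
    print('t',s['time'],'tcp',np.round(s['tcp_pos'],1),'F',np.round(s['wrist_force'],1),'grip',round(s['grip_width'],1))
    print('shift',np.round(d,1),'rot',np.round(w,4))
E
python3 - <<'E'
from h import *
from station import bot
print(np.round(R.from_quat(bot.observe()['tool_rot']).as_matrix(),2));c=bot.read_camera('wrist');print(np.round(c['mount'],3).tolist(),c['fovy'])
for s in (1,-1): plan(bot,[530,38,260],np.radians(-12.7),s)
E
```

```text
[[-0.95 -0.    0.3 ]
 [-0.3   0.   -0.95]
 [ 0.   -1.   -0.  ]]
[[0.0, 0.948, 0.317, -82.063], [0.0, -0.317, 0.948, -142.074], [1.0, -0.0, -0.0, 0.214], [0.0, 0.0, 0.0, 1.0]] 68.98318005197513
t 0.15 tcp [ 186.2 -596.2  230.6] F [-0.8  0.5 -0.8] grip 85.2
shift [-517.3  -28.8 -502.9] rot [ 6.0000e-04 -2.6171e+00 -1.6000e-03]
t 0.15 tcp [ 186.2 -596.2  230.6] F [-0.8  0.5 -0.8] grip 85.2
shift [-517.3  -28.8 -502.9] rot [1.200e-03 5.245e-01 4.000e-04]
```

```bash
python3 - <<'E'
from h import *
from station import bot
plan(bot,[532,38,180],np.radians(-12.7),-1)
E
```

```text
t 0.15 tcp [ 186.2 -596.2  230.6] F [-0.8  0.5 -0.8] grip 85.2
shift [-519.2   51.2 -502.2] rot [1.200e-03 5.245e-01 4.000e-04]
```

Emit:
move_arm([
  {"x": -40,"y": 4,"z": -39,"wy": 0.04},
  {"x": -82,"y": 8,"z": -79,"wy": 0.08},
  {"x": -124,"y": 12,"z": -120,"wy": 0.125},
  {"x": -166,"y": 16,"z": -160,"wy": 0.167},
  {"x": -208,"y": 20,"z": -201,"wy": 0.21},
  {"x": -250,"y": 24,"z": -241,"wy": 0.25},
  {"x": -292,"y": 28,"z": -282,"wy": 0.29},
  {"x": -334,"y": 32,"z": -322,"wy": 0.335},
  {"x": -376,"y": 36,"z": -363,"wy": 0.38},
  {"x": -418,"y": 40,"z": -403,"wy": 0.42},
], grip=30)

```text
validation failed for argument at $.co...
```

```bash
python3 - <<'E'
from h import *
from station import bot
plan(bot,[532,38,180],np.radians(-12.7),-1)
E
```

```text
t 0.15 tcp [ 186.2 -596.2  230.6] F [-0.8  0.5 -0.8] grip 85.2
shift [-519.2   51.2 -502.2] rot [1.200e-03 5.245e-01 4.000e-04]
```

Emit:
move_arm([
  {"x": -40,"y": 4,"z": -39,"wx": 0,"wy": 0.04,"wz": 0},
  {"x": -82,"y": 8,"z": -79,"wx": 0,"wy": 0.08,"wz": 0},
  {"x": -124,"y": 12,"z": -120,"wx": 0,"wy": 0.125,"wz": 0},
  {"x": -166,"y": 16,"z": -160,"wx": 0,"wy": 0.167,"wz": 0},
  {"x": -208,"y": 20,"z": -201,"wx": 0,"wy": 0.21,"wz": 0},
  {"x": -250,"y": 24,"z": -241,"wx": 0,"wy": 0.25,"wz": 0},
  {"x": -292,"y": 28,"z": -282,"wx": 0,"wy": 0.29,"wz": 0},
  {"x": -334,"y": 32,"z": -322,"wx": 0,"wy": 0.335,"wz": 0},
  {"x": -376,"y": 36,"z": -363,"wx": 0,"wy": 0.38,"wz": 0},
  {"x": -418,"y": 40,"z": -403,"wx": 0,"wy": 0.42,"wz": 0},
], grip=30)

```text
time: 1.4
tcp_pos: [465.6, -85.2, 191.1]
tool_rot: [0.042, 0.706, -0.706, -0.042]
wrist_force: [0.7, -0.4, -0.1]
grip_width: 30.0
```

```bash
python3 - <<'E'
from h import *
from station import bot
plan(bot,[532,38,180],np.radians(-12.7),-1)
E
```

```text
t 1.4 tcp [465.6 -85.2 191.1] F [ 0.7 -0.4 -0.1] grip 30.0
shift [ -51.3   11.2 -130.2] rot [0.0009 0.1028 0.0003]
```

Emit:
move_arm([
  {"x": -20,"y": 5,"z": -50,"wx": 0,"wy": 0.04,"wz": 0},
  {"x": -40,"y": 9,"z": -100,"wx": 0,"wy": 0.08,"wz": 0},
  {"x": -51,"y": 11,"z": -130,"wx": 0,"wy": 0.103,"wz": 0},
  {"x": -51,"y": 11,"z": -130,"wx": 0,"wy": 0.103,"wz": 0},
  {"x": -51,"y": 11,"z": -130,"wx": 0,"wy": 0.103,"wz": 0},
])

```text
time: 2.02
tcp_pos: [531.2, 37.1, 179.8]
tool_rot: [0.078, 0.703, -0.703, -0.079]
wrist_force: [-0.6, -0.7, -0.4]
grip_width: 30.2
```

```bash
python3 - <<'E'
from h import *
from station import bot
plan(bot,[532,38,180],np.radians(-12.7),-1)
s=bot.observe();T=np.eye(4);T[:3,:3]=R.from_quat(s['tool_rot']).as_matrix();T[:3,3]=s['tcp_pos']
c=bot.read_camera('wrist');c['T']=T@c['mount'];np.savez('w1.npz',**c);cv2.imwrite('pics/w1.png',c['image'])
E
```

```text
t 2.025 tcp [531.2  37.1 179.8] F [-0.6 -0.7 -0.4] grip 30.2
shift [-0.6 -0.2 -1.1] rot [ 0.     -0.0002  0.0011]
```

View pics/w1.png

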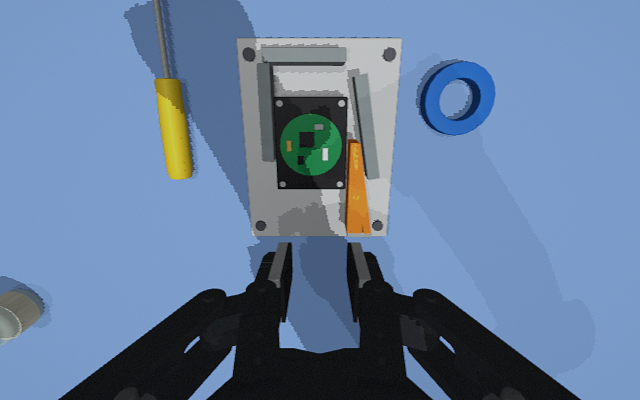

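The wrist view is clear: plate corners at about (237,38), (402,38), (387,235) and (250,235). The carrier spans columns 275–347 and rows 97–189, and the wedge runs from its tip at (353,140) to its cap at (358,233).

```bash
cat > meas.py <<'E'
from h import *
def meas(f):
    c=dict(np.load(f));W=cloud(c,c['T']);im=c['image'];hsv=cv2.cvtColor(im,cv2.COLOR_BGR2HSV)
    roi=(c['range_z']>0)&(abs(W[...,0]-566)<160)&(abs(W[...,1]-30)<130)&(W[...,2]<60)
    v=np.mgrid[0:400,0:640][0]; roi&=v<238
    m=roi&(W[...,2]>5)&~((hsv[...,0]>95)&(hsv[...,0]<125)&(hsv[...,1]>100))
    m=cv2.morphologyEx(m.astype(np.uint8),cv2.MORPH_OPEN,np.ones((5,5)))
    n,l,st,ce=cv2.connectedComponentsWithStats(m);i=1+np.argmax(st[1:,4])
    p=W[l==i];r=cv2.minAreaRect(p[:,:2].astype(np.float32));print('plate',r,np.percentile(p[:,2],[5,30,50]))
    (cx,cy),(a,b),ang=r; th=ang if a>b else ang-90
    th=np.radians((th+90)%180-90);cs,sn=np.cos(th),np.sin(th)
    o=np.array([cx,cy])+20*np.array([cs,sn]);print('origin',o,'yaw deg',np.degrees(th))
    L=W.copy();L[...,0]=(W[...,0]-o[0])*cs+(W[...,1]-o[1])*sn;L[...,1]=-(W[...,0]-o[0])*sn+(W[...,1]-o[1])*cs
    org=(l==i)&(hsv[...,0]>5)&(hsv[...,0]<22)&(hsv[...,1]>150)
    q=L[org&(L[...,2]>33)];print('wedge top lo/hi',np.percentile(q,[1,50,99],axis=0).round(1).tolist())
    dk=(l==i)&(((hsv[...,2]<70)|((hsv[...,0]>50)&(hsv[...,0]<85)&(hsv[...,1]>120))))&(L[...,2]>28)
    dk=cv2.morphologyEx(dk.astype(np.uint8),cv2.MORPH_OPEN,np.ones((5,5)))>0
    q=L[dk];print('carrier',np.percentile(q,[1,50,99],axis=0).round(1).tolist());print(cv2.minAreaRect(q[:,:2].astype(np.float32)))
    g=(l==i)&(L[...,2]>29)&~dk&~org&(abs(hsv[...,1].astype(int))<60)
    q=L[g]; s=q[q[:,0]>45];print('stop x',np.percentile(s,[1,99],axis=0).round(1).tolist())
    s=q[(q[:,1]>38)&(q[:,0]<45)];print('fence',np.percentile(s,[1,99],axis=0).round(1).tolist())
E
python3 -c "
from meas import *
meas('w1.npz')"
```

```text
plate ((565.7428588867188, 29.38214111328125), (160.43980407714844, 208.46461486816406), 77.35197448730469) [ 8.4680947   9.55128661 10.46603893]
origin [585.2575303   25.00291749] yaw deg -12.648025512695312
wedge top lo/hi [[-105.4, -51.8, 34.4], [-66.1, -37.7, 39.6], [-11.5, 28.9, 41.3]]
carrier [[-57.0, -25.1, 34.0], [-10.1, 8.5, 36.2], [29.3, 41.7, 40.0]]
((-14.0853271484375, 8.396230697631836), (69.31482696533203, 88.59724426269531), 89.92037963867188)
stop x [[45.7, -42.2, 29.6], [71.8, 55.7, 38.9]]
fence [[-53.0, 38.7, 30.1], [44.2, 56.6, 36.7]]
```

```bash
cat >> h.py <<'E'
O=np.array([585.3,25.0]);YAW=np.radians(-12.65)
def loc(x,y,z):
    return [O[0]+x*np.cos(YAW)-y*np.sin(YAW),O[1]+x*np.sin(YAW)+y*np.cos(YAW),z]
def inloc(p):
    d=np.array(p[:2])-O;return np.round([d[0]*np.cos(YAW)+d[1]*np.sin(YAW),-d[0]*np.sin(YAW)+d[1]*np.cos(YAW),p[2]],1)
E
python3 - <<'E'
from h import *
from station import bot
print(inloc(bot.observe()['tcp_pos']));plan(bot,loc(-92,12,18),YAW,-1)
E
```

```text
[-55.3  -0.5 180. ]
t 2.075 tcp [531.2  36.6 180. ] F [-0.8 -0.9  0.6] grip 30.0
shift [ 36.6 162.  -12.5] rot [-0.     -0.0021  0.0008]
```

Emit:
move_arm([
  {"x": 36,"y": 10,"z": -12.5,"wx": 0,"wy": 0,"wz": 0},
  {"x": 37,"y": 55,"z": -12.5,"wx": 0,"wy": 0,"wz": 0},
  {"x": 37,"y": 100,"z": -12.5,"wx": 0,"wy": 0,"wz": 0},
  {"x": 37,"y": 135,"z": -12.5,"wx": 0,"wy": 0,"wz": 0},
  {"x": 37,"y": 155,"z": -12.5,"wx": 0,"wy": 0,"wz": 0},
  {"x": 37,"y": 162,"z": -12.5,"wx": 0,"wy": 0,"wz": 0},
  {"x": 37,"y": 162,"z": -12.5,"wx": 0,"wy": 0,"wz": 0},
], grip=24)

```text
time: 2.95
tcp_pos: [497.8, 56.3, 18.3]
tool_rot: [-0.079, -0.703, 0.703, 0.079]
wrist_force: [0.1, 0.9, -0.1]
grip_width: 24.1
```

```bash
python3 - <<'E'
from h import *
from station import bot
print(inloc(bot.observe()['tcp_pos']));plan(bot,loc(-92,12,18),YAW,-1)
s=bot.observe();T=np.eye(4);T[:3,:3]=R.from_quat(s['tool_rot']).as_matrix();T[:3,3]=s['tcp_pos']
c=bot.read_camera('wrist');c['T']=T@c['mount'];np.savez('w2.npz',**c);cv2.imwrite('pics/w2.png',c['image'])
E
```

```text
[-92.2  11.4  18.3]
t 2.95 tcp [497.8  56.3  18.3] F [ 0.1  0.9 -0.1] grip 24.1
shift [-0.2  0.3 -0.7] rot [-0.0003 -0.0031  0.0008]
```

View pics/w2.png

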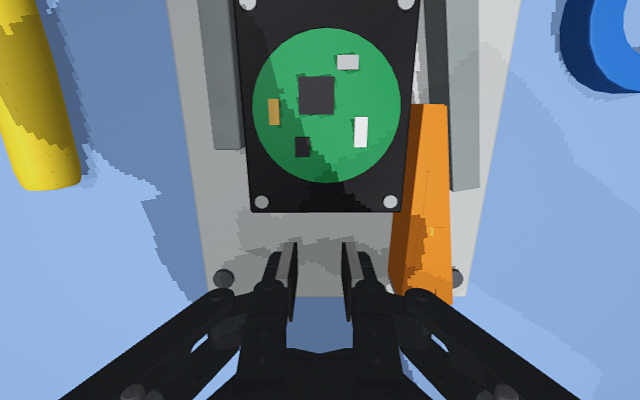

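The fingers sit behind the carrier's rear edge (row 211) and clear of the wedge, whose inner edge is at about column 400. I'll push now.

Emit:
move_arm([
  {"x": -10,"y": 0,"z": -3,"wx": 0,"wy": 0,"wz": 0},
  {"x": -17,"y": 0,"z": -3,"wx": 0,"wy": 0,"wz": 0},
  {"x": -21,"y": 0,"z": -3,"wx": 0,"wy": 0,"wz": 0},
  {"x": -25,"y": 0,"z": -3,"wx": 0,"wy": 0,"wz": 0},
  {"x": -29,"y": 0,"z": -3,"wx": 0,"wy": 0,"wz": 0},
  {"x": -33,"y": 0,"z": -3,"wx": 0,"wy": 0,"wz": 0},
  {"x": -37,"y": 0,"z": -3,"wx": 0,"wy": 0,"wz": 0},
  {"x": -40,"y": 0,"z": -3,"wx": 0,"wy": 0,"wz": 0},
  {"x": -43,"y": 0,"z": -3,"wx": 0,"wy": 0,"wz": 0},
  {"x": -45,"y": 0,"z": -3,"wx": 0,"wy": 0,"wz": 0},
])

```text
time: 4.25
tcp_pos: [542.9, 49.4, 18.7]
tool_rot: [0.079, 0.703, -0.703, -0.079]
wrist_force: [-1.3, 0.7, -0.7]
grip_width: 23.9
```

```bash
python3 - <<'E'
from h import *
from station import bot
print(inloc(bot.observe()['tcp_pos']));plan(bot,loc(-42,15,18),YAW,-1)
s=bot.observe();T=np.eye(4);T[:3,:3]=R.from_quat(s['tool_rot']).as_matrix();T[:3,3]=s['tcp_pos']
c=bot.read_camera('wrist');c['T']=T@c['mount'];np.savez('w3.npz',**c);cv2.imwrite('pics/w3.png',c['image'])
E
```

```text
[-46.7  14.5  18.7]
t 4.25 tcp [542.9  49.4  18.7] F [-1.3  0.7 -0.7] grip 23.9
shift [-4.7  0.7 -0.5] rot [ 0.0001 -0.003  -0.0001]
```

View pics/w3.png

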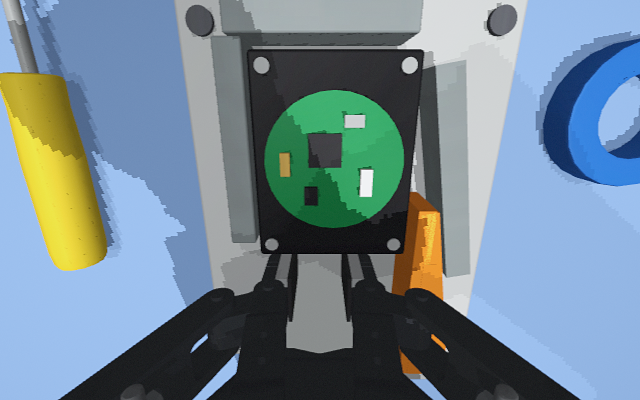

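The carrier's front edge is at row 50, and the stop's lower edge is at about rows 32–45, so a few millimetres remain. I'll keep pushing slowly until the force rises.

Emit:
move_arm([
  {"x": -2,"y": 0,"z": 0,"wx": 0,"wy": 0,"wz": 0},
  {"x": -4,"y": 0,"z": 0,"wx": 0,"wy": 0,"wz": 0},
  {"x": -5,"y": 0,"z": 0,"wx": 0,"wy": 0,"wz": 0},
  {"x": -5,"y": 0,"z": 0,"wx": 0,"wy": 0,"wz": 0},
])

```text
time: 4.8
tcp_pos: [547.8, 48.3, 18.7]
tool_rot: [0.079, 0.703, -0.703, -0.079]
wrist_force: [-1.8, 1.0, 0.8]
grip_width: 24.1
```

Emit:
move_arm([
  {"x": -1,"y": 0,"z": 0,"wx": 0,"wy": 0,"wz": 0},
  {"x": -1.5,"y": 0,"z": 0,"wx": 0,"wy": 0,"wz": 0},
  {"x": -2,"y": 0,"z": 0,"wx": 0,"wy": 0,"wz": 0},
  {"x": -2,"y": 0,"z": 0,"wx": 0,"wy": 0,"wz": 0},
])

```text
time: 5.3
tcp_pos: [547.8, 48.2, 18.3]
tool_rot: [-0.077, -0.703, 0.703, 0.08]
wrist_force: [-7.1, 2.6, 4.1]
grip_width: 23.7
```

The force rose to about 7 N with no further motion, so the carrier is at the stop. I'll back off, lift and look.

Emit:
move_arm([
  {"x": 8,"y": 0,"z": 0,"wx": 0,"wy": 0,"wz": 0},
  {"x": 25,"y": 0,"z": 0,"wx": 0,"wy": 0,"wz": 0},
  {"x": 30,"y": -40,"z": 0,"wx": 0,"wy": 0,"wz": 0},
  {"x": 30,"y": -90,"z": 0,"wx": 0,"wy": 0,"wz": 0},
  {"x": 30,"y": -130,"z": 0,"wx": 0,"wy": 0,"wz": 0},
  {"x": 30,"y": -140,"z": 0,"wx": 0,"wy": 0,"wz": 0},
  {"x": 30,"y": -140,"z": 0,"wx": 0,"wy": 0,"wz": 0},
], grip=0)

```text
time: 6.18
tcp_pos: [519.3, 54.7, 158.7]
tool_rot: [-0.078, -0.703, 0.703, 0.08]
wrist_force: [-0.3, 0.1, -0.4]
grip_width: -0.3
```

```bash
python3 - <<'E'
from h import *
from station import bot
from meas import meas
print(inloc(bot.observe()['tcp_pos']));plan(bot,loc(-140,-38,18),YAW,-1)
s=bot.observe();T=np.eye(4);T[:3,:3]=R.from_quat(s['tool_rot']).as_matrix();T[:3,3]=s['tcp_pos']
c=bot.read_camera('wrist');c['T']=T@c['mount'];np.savez('w4.npz',**c);cv2.imwrite('pics/w4.png',c['image'])
meas('w4.npz')
E
```

```text
[-70.9  14.5 158.7]
t 6.175 tcp [519.3  54.7 158.7] F [-0.3  0.1 -0.4] grip -0.3
shift [ 68.7 140.9  52.6] rot [-0.0007 -0.0027  0.0018]
plate ((565.3158569335938, 29.461944580078125), (160.23875427246094, 209.18675231933594), 77.2452621459961) [ 8.52229814  9.62425495 10.83642433]
origin [584.82233828  25.04638285] yaw deg -12.754737854003906
wedge top lo/hi [[-105.2, -52.5, 34.2], [-66.6, -37.9, 39.6], [-11.6, -27.0, 41.2]]
carrier [[-28.0, -25.5, 33.8], [19.6, 8.6, 36.2], [59.4, 41.9, 40.1]]
((15.653636932373047, 8.095706939697266), (89.7844009399414, 69.66287231445312), 0.43847572803497314)
stop x [[45.6, -42.4, 31.8], [71.8, 55.8, 39.0]]
fence [[-28.9, 39.7, 30.6], [44.7, 56.7, 36.0]]
```

View pics/w4.png

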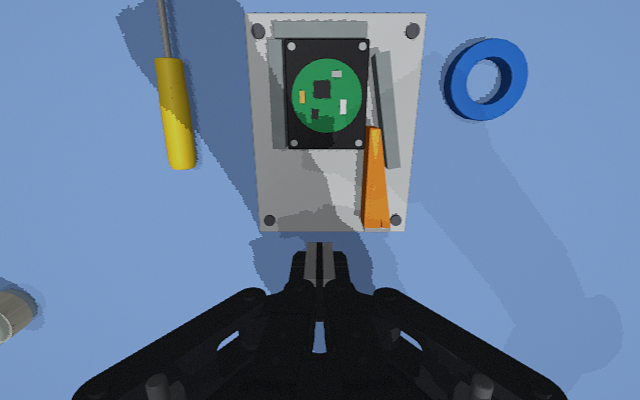

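The carrier is home at x≈15.6 and the wedge is still loose at x≈-58. Next I'll go behind the cap.

Emit:
move_arm([
  {"x": 40,"y": 0,"z": 30,"wx": 0,"wy": 0,"wz": 0},
  {"x": 69,"y": 20,"z": 53.5,"wx": 0,"wy": 0,"wz": 0},
  {"x": 69,"y": 65,"z": 53.5,"wx": 0,"wy": 0,"wz": 0},
  {"x": 69,"y": 105,"z": 53.5,"wx": 0,"wy": 0,"wz": 0},
  {"x": 69,"y": 132,"z": 53.5,"wx": 0,"wy": 0,"wz": 0},
  {"x": 69,"y": 141,"z": 53.5,"wx": 0,"wy": 0,"wz": 0},
  {"x": 69,"y": 141,"z": 53.5,"wx": 0,"wy": 0,"wz": 0},
])

```text
time: 7.1
tcp_pos: [438.2, 17.8, 16.3]
tool_rot: [-0.077, -0.702, 0.703, 0.081]
wrist_force: [-0.1, 1.2, 0.7]
grip_width: 0.4
```

```bash
python3 - <<'E'
from h import *
from station import bot
print(inloc(bot.observe()['tcp_pos']));plan(bot,loc(-70,-39,18),YAW,-1)
E
```

```text
[-141.9  -39.2   16.3]
t 7.1 tcp [438.2  17.8  16.3] F [-0.1  1.2  0.7] grip 0.4
shift [-71.9  -2.1  -0.4] rot [-0.0017 -0.0022  0.0059]
```

Emit:
move_arm([
  {"x": -12,"y": -2,"z": 0.5,"wx": 0,"wy": 0,"wz": 0.005},
  {"x": -20,"y": -2,"z": 0.5,"wx": 0,"wy": 0,"wz": 0.005},
  {"x": -24,"y": -2,"z": 0.5,"wx": 0,"wy": 0,"wz": 0.005},
  {"x": -29,"y": -2,"z": 0.5,"wx": 0,"wy": 0,"wz": 0.005},
  {"x": -34,"y": -2,"z": 0.5,"wx": 0,"wy": 0,"wz": 0.005},
  {"x": -39,"y": -2,"z": 0.5,"wx": 0,"wy": 0,"wz": 0.005},
  {"x": -44,"y": -2,"z": 0.5,"wx": 0,"wy": 0,"wz": 0.005},
  {"x": -49,"y": -2,"z": 0.5,"wx": 0,"wy": 0,"wz": 0.005},
  {"x": -54,"y": -2,"z": 0.5,"wx": 0,"wy": 0,"wz": 0.005},
  {"x": -58,"y": -2,"z": 0.5,"wx": 0,"wy": 0,"wz": 0.005},
])

```text
time: 8.35
tcp_pos: [495.1, 4.4, 18.0]
tool_rot: [-0.078, -0.702, 0.703, 0.079]
wrist_force: [0.3, 0.4, 0.8]
grip_width: 0.1
```

```bash
python3 - <<'E'
from h import *
from station import bot
s=bot.observe();print(inloc(s['tcp_pos']));plan(bot,loc(-71.6,-39,18),YAW,-1)
T=np.eye(4);T[:3,:3]=R.from_quat(s['tool_rot']).as_matrix();T[:3,3]=s['tcp_pos']
c=bot.read_camera('wrist');c['T']=T@c['mount'];np.savez('w5.npz',**c);cv2.imwrite('pics/w5.png',c['image'])
E
```

```text
[-83.6 -39.8  18. ]
t 8.35 tcp [495.1   4.4  18. ] F [0.3 0.4 0.8] grip 0.1
shift [-12.   -0.   -0.9] rot [-0.0017 -0.0023  0.0009]
```

View pics/w5.png

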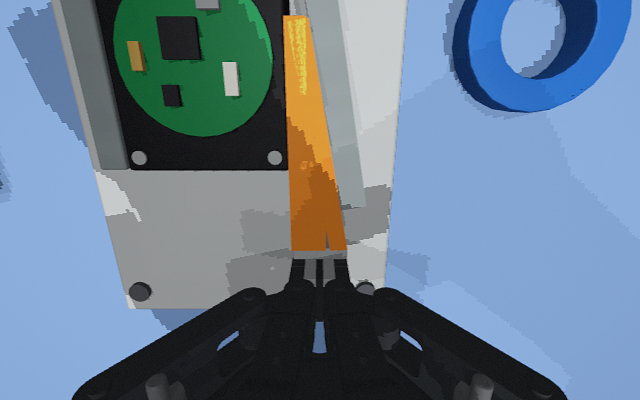

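The wedge follows squarely: its back is at row 250 against the fingers and its flat face lies along the carrier. I'll continue gently.

Emit:
move_arm([
  {"x": -3,"y": 0,"z": 0,"wx": 0,"wy": 0,"wz": 0},
  {"x": -6,"y": 0,"z": 0,"wx": 0,"wy": 0,"wz": 0},
  {"x": -8,"y": 0,"z": 0,"wx": 0,"wy": 0,"wz": 0},
  {"x": -9,"y": 0,"z": 0,"wx": 0,"wy": 0,"wz": 0},
  {"x": -9.5,"y": 0,"z": 0,"wx": 0,"wy": 0,"wz": 0},
])

```text
time: 9.02
tcp_pos: [504.6, 2.3, 18.0]
tool_rot: [-0.078, -0.702, 0.703, 0.079]
wrist_force: [-1.5, 1.0, -0.3]
grip_width: -0.1
```

Emit:
move_arm([
  {"x": -1,"y": 0,"z": 0,"wx": 0,"wy": 0,"wz": 0},
  {"x": -2,"y": 0,"z": 0,"wx": 0,"wy": 0,"wz": 0},
  {"x": -2,"y": 0,"z": 0,"wx": 0,"wy": 0,"wz": 0},
])

```text
time: 9.4
tcp_pos: [506.6, 1.8, 18.0]
tool_rot: [-0.078, -0.702, 0.703, 0.079]
wrist_force: [-0.7, 0.6, 0.1]
grip_width: 0.2
```

Emit:
move_arm([
  {"x": -1,"y": 0,"z": 0,"wx": 0,"wy": 0,"wz": 0},
  {"x": -1.5,"y": 0,"z": 0,"wx": 0,"wy": 0,"wz": 0},
  {"x": -1.5,"y": 0,"z": 0,"wx": 0,"wy": 0,"wz": 0},
])

```text
time: 9.78
tcp_pos: [506.5, 1.7, 17.7]
tool_rot: [-0.077, -0.702, 0.703, 0.08]
wrist_force: [-6.1, 2.1, 3.0]
grip_width: 0.1
```

That is snug contact at about 6.5 N. The compliance is about 4 N/mm, so I'll raise the push to around 16 N.

Emit:
move_arm([
  {"x": -2,"y": 0,"z": 0,"wx": 0,"wy": 0,"wz": 0},
  {"x": -3,"y": 0,"z": 0,"wx": 0,"wy": 0,"wz": 0},
  {"x": -4,"y": 0,"z": 0,"wx": 0,"wy": 0,"wz": 0},
  {"x": -4,"y": 0,"z": 0,"wx": 0,"wy": 0,"wz": 0},
])

```text
time: 10.28
tcp_pos: [506.4, 1.3, 16.8]
tool_rot: [-0.074, -0.702, 0.704, 0.082]
wrist_force: [-12.0, 3.8, 6.0]
grip_width: 0.0
```

Emit:
move_arm([
  {"x": -4,"y": -0.5,"z": 0,"wx": 0,"wy": 0,"wz": 0},
  {"x": -5.5,"y": -0.5,"z": 0,"wx": 0,"wy": 0,"wz": 0},
  {"x": -5.5,"y": -0.5,"z": 0,"wx": 0,"wy": 0,"wz": 0},
  {"x": -5.5,"y": -0.5,"z": 0,"wx": 0,"wy": 0,"wz": 0},
])

```text
time: 10.78
tcp_pos: [506.3, 1.1, 16.2]
tool_rot: [-0.07, -0.701, 0.704, 0.085]
wrist_force: [-16.1, 4.8, 7.1]
grip_width: -0.0
```

Emit:
move_arm([
  {"x": -5.5,"y": -1.5,"z": 0,"wx": 0,"wy": 0,"wz": 0},
  {"x": -7,"y": -1.5,"z": 0,"wx": 0,"wy": 0,"wz": 0},
  {"x": -7,"y": -1.5,"z": 0,"wx": 0,"wy": 0,"wz": 0},
  {"x": -7,"y": -1.5,"z": 0,"wx": 0,"wy": 0,"wz": 0},
])

```text
time: 11.28
tcp_pos: [506.1, 0.9, 16.1]
tool_rot: [-0.065, -0.701, 0.705, 0.089]
wrist_force: [-19.3, 7.7, 9.7]
grip_width: 0.1
```

The axial push is about 20 N with no creep, so the wedge is locked. I'll withdraw and inspect.

Emit:
move_arm([
  {"x": 4,"y": 0,"z": 0,"wx": 0,"wy": 0,"wz": 0},
  {"x": 20,"y": 0,"z": 0,"wx": 0,"wy": 0,"wz": 0},
  {"x": 45,"y": -10,"z": 0,"wx": 0,"wy": 0,"wz": 0},
  {"x": 45,"y": -55,"z": 0,"wx": 0,"wy": 0,"wz": 0},
  {"x": 35,"y": -100,"z": 0,"wx": 0,"wy": 0,"wz": 0},
  {"x": 25,"y": -140,"z": 0,"wx": 0,"wy": 0,"wz": 0},
  {"x": 20,"y": -150,"z": 0,"wx": 0,"wy": 0,"wz": 0},
  {"x": 20,"y": -150,"z": 0,"wx": 0,"wy": 0,"wz": 0},
])

```text
time: 12.28
tcp_pos: [491.9, 5.4, 166.8]
tool_rot: [-0.066, -0.701, 0.705, 0.089]
wrist_force: [-0.6, 0.5, -0.2]
grip_width: -0.1
```

```bash
python3 - <<'E'
from h import *
from station import bot
from meas import meas
s=bot.observe();print(inloc(s['tcp_pos']),s['wrist_force'])
T=np.eye(4);T[:3,:3]=R.from_quat(s['tool_rot']).as_matrix();T[:3,3]=s['tcp_pos']
c=bot.read_camera('wrist');c['T']=T@c['mount'];np.savez('w6.npz',**c);cv2.imwrite('pics/w6.png',c['image'])
meas('w6.npz')
E
```

```text
[-86.8 -39.6 166.8] [-0.57058771  0.47942084 -0.15249725]
plate ((561.09130859375, 30.736305236816406), (160.78909301757812, 198.5244140625), 77.19169616699219) [ 8.53178962  9.62379465 10.76875132]
origin [580.5936533   26.30250878] yaw deg -12.808303833007812
wedge top lo/hi [[-49.2, -48.1, 34.8], [-7.8, -32.9, 39.5], [43.2, 30.9, 41.2]]
carrier [[-23.6, -23.4, 33.7], [24.8, 10.8, 36.2], [64.4, 44.2, 40.0]]
((20.04962921142578, 10.349130630493164), (70.78047180175781, 89.88934326171875), 89.76986694335938)
stop x [[45.3, -44.7, 32.0], [71.5, 55.9, 39.0]]
fence [[-24.8, 39.0, 31.8], [44.5, 56.4, 36.6]]
```

View pics/w6.png

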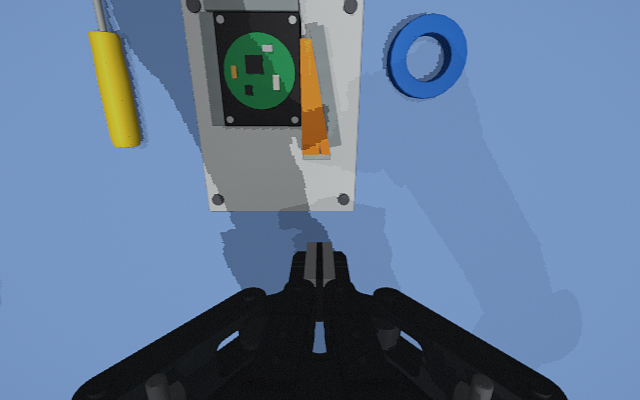

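The plate's front is cropped here, so the local origin is biased by about 4.5 mm. I'll take one better view further forward.

Emit:
move_arm([
  {"x": -30,"y": 0,"z": -20,"wx": 0,"wy": 0,"wz": 0},
  {"x": -50,"y": 0,"z": -35,"wx": 0,"wy": 0,"wz": 0},
  {"x": -50,"y": 0,"z": -35,"wx": 0,"wy": 0,"wz": 0},
  {"x": -50,"y": 0,"z": -35,"wx": 0,"wy": 0,"wz": 0},
])

```text
time: 12.82
tcp_pos: [545.8, 28.5, 162.4]
tool_rot: [-0.064, -0.7, 0.705, 0.091]
wrist_force: [0.3, -0.2, -1.3]
grip_width: -0.1
```

```bash
python3 - <<'E'
from h import *
from station import bot
from meas import meas
s=bot.observe();print(s['time'],inloc(s['tcp_pos']))
T=np.eye(4);T[:3,:3]=R.from_quat(s['tool_rot']).as_matrix();T[:3,3]=s['tcp_pos']
c=bot.read_camera('wrist');c['T']=T@c['mount'];np.savez('w7.npz',**c);cv2.imwrite('pics/w7.png',cv2.resize(c['image'][0:240,160:480],(800,600),interpolation=cv2.INTER_CUBIC))
meas('w7.npz')
for f in('w4.npz','w7.npz'):
    c=dict(np.load(f));W=cloud(c,c['T']);h=cv2.cvtColor(c['image'],cv2.COLOR_BGR2HSV)
    m=(h[...,0]>5)&(h[...,0]<22)&(h[...,1]>150)&(W[...,2]>36)&(W[...,2]<44)&(abs(W[...,0]-566)<130)
    L=np.array([inloc(p) for p in W[m]]);L=L[L[:,1]<-20]
    print(f,np.percentile(L,[1,50,99],axis=0).round(1).tolist())
E
```

```text
12.825 [-39.3  -5.3 162.4]
plate ((573.5663452148438, 27.46784210205078), (160.27903747558594, 193.54885864257812), 77.22229766845703) [ 8.57088423  9.63689613 10.73880625]
origin [593.07105521  23.04446242] yaw deg -12.777702331542969
wedge top lo/hi [[-62.1, -47.4, 34.4], [-21.8, -32.4, 39.6], [30.5, 31.5, 41.2]]
carrier [[-36.1, -23.3, 33.8], [11.9, 11.6, 36.2], [51.1, 44.5, 40.0]]
((7.107307434082031, 10.78642463684082), (70.03194427490234, 89.38646697998047), 89.92102813720703)
stop x [[45.4, -23.5, 32.7], [63.2, 55.3, 39.1]]
fence [[-36.9, 39.5, 31.9], [44.6, 56.9, 36.5]]
w4.npz [[-105.8, -52.4, 36.7], [-68.2, -38.2, 39.6], [-12.3, -29.5, 41.2]]
w7.npz [[-54.2, -47.6, 37.0], [-15.9, -33.1, 39.6], [38.3, -25.0, 41.2]]
```

View pics/w7.png

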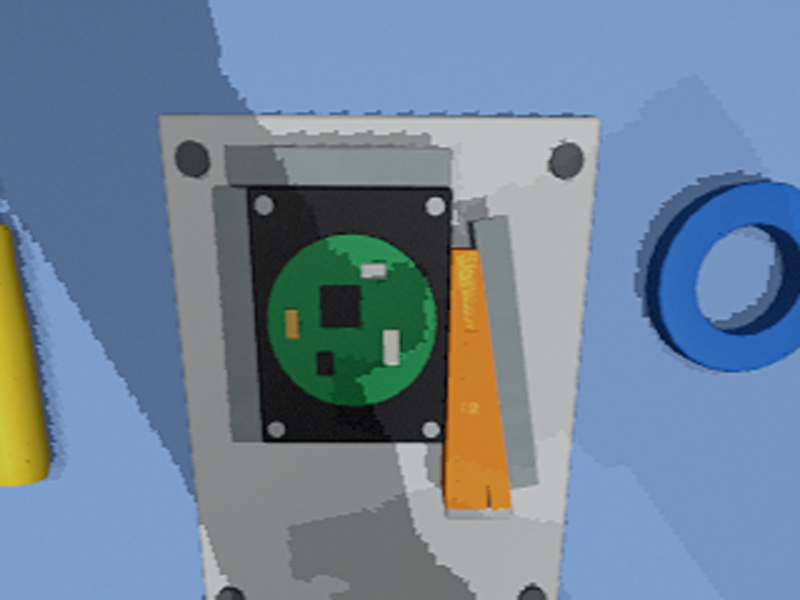

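The carrier touches the stop and fence, and the wedge fills the slot with its tip at x≈39–40, which puts its centre at about −10 (snug). The robot is clear, so I'll hand in.

```bash
python3 -c "
from station import bot
print(bot.job_done(), bot.observe()['time'])"
```

```text
the job is handed in; nothing more can be done
the job is handed in; nothing more can be done
```

I pushed the carrier home against the end stop with two fingers while the wedge was still loose, then drove the wedge in by its steel cap until it jammed. I then withdrew and handed in; the last clock reading, just before, was about 12.9 s. The hand-in reports no verdict.

- **Carrier:** it stopped moving at about 7.5 N. The wrist camera put its centre at x ≈ 15.6 mm (15 is fully home), with the wedge still at about −58 mm. The last picture shows it flush with the stop and the straight fence, and square to within about 0.1°.
- **Wedge:** it held without creeping under about 20 N. Its tip was at x ≈ 39 mm, so its centre is at about −10 mm, which is snug.
- **Surroundings:** the robot was clear and the wrist force near zero. The tape and screwdriver looked undisturbed in the last wrist pictures; I did not look at the other bystanders again.

**Limits of the checks:**
- In the last two wrist pictures the plate was cropped, so the origin fitted from it was off by about 4.5 and 8 mm. I used the earlier full-plate origin instead.
- The carrier's measured y of 8 to 11 mm is only good to about 2 mm. I judged fence contact from the picture and the jammed wedge.
- The remaining wedge–carrier force could not be measured directly.

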